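# Wet the polishing wax and cover its pot

## Robot

A 6-joint arm with a two-finger parallel gripper is mounted at the origin on the work surface. World frame = base frame: x ahead of the robot, y to its left, z up, the work surface at z = 0. Lengths are in m, angles in rad, forces in N, time in s.
With the tool pointing down it reaches from about 0.425 to 0.95 m from the base axis. Payload 3.5 kg.
Tool frame: the origin (TCP) lies between the finger pads; the fingertips stand 19 mm ahead of it and the grasp point (between the pads) is the TCP; z points along the fingers, y is the line along which they close (so a half turn about z gives the same grasp; the last joint's range is limited). The gripper opens to 85 mm and grips with 20 to 120 N. Pads are 22 mm wide; open, the fingers measure 114 mm over their backs; the gripper's body (76 mm by 85 mm) begins 54 mm behind the grasp point. The pads swing forward as they close: fully open they stand 13 mm farther back than shut.
Start: joints at [-1.29, 0.286, 1.577, -0, 1.279, -0.15], TCP at [0.282, -0.613, 0.25] pointing down, gripper open.
Joint ranges: [-2.77, 2.77], [-0.9, 2.22], [0.21, 2.48], [-1.53, 4.67], [0.24, 2.81], [-2.84, 2.84]. Speed limits (rad/s): [2.79, 2.79, 3.14, 3.14, 3.14, 3.14].

## Interface

Orientations are given as a unit quaternion [x, y, z, w].
In Python, from plant import monitor, eyes, ctrl gives the robot as it stands.
- The arm moves only by the shell command python3 -m handwheel 'ROWS' [FORCE]. ROWS is JSON, a list of rows, each a list of 7 numbers: the shift along the tool's x, y, z in units of 40 cm (1.0 is 40 cm), then the turn, a rotation vector about the tool's x, y, z in units of pi rad (1.0 is pi rad), then the opening, from -1 (shut) to 1 (fully open). A call has 1 to 12 rows; each row is the pose to reach, as a shift and turn from the pose commanded when the call began, along the tool's axes at that moment, turning the shorter way round; what a row does not reach only later rows make up. A row lasts 1/8 s, in which the tool goes at most 62.5 mm and 10.7 degrees, less where a joint would pass 70% of its speed; a pose out of reach is approached as far as the arm can. A call with a number of a shift or a turn outside -1 to 1 is refused whole. A call with a gripper value outside its range is refused whole. The fingers move at their own pace and stop on an object; FORCE is the grip in N (left out, the last holds). Time passes only in rows, so rows that repeat a pose let the fingers close. It gives the time, the measured TCP pose, the force, the opening and the grip force at its end, in the units of the state.
- monitor.get_state(): the state, without advancing time (a new reading comes with each control period).
- eyes.read_camera(name): name is "scene" or "side" or "wrist"; returns the picture (420x560x3 uint8, red, green, blue); there is no depth.
- eyes.camera_params(name): a dict with "K" (3x3 intrinsics, pixels), "R" (3x3) and "t" (3): a world point X has camera coordinates R X + t. Camera axes: x right, y down, z forward; pixel columns grow to the right and rows downward; lengths in m; the calibration is good to about 2 mm. A picture is of the moment at which its call begins: read the wrist's pose just before it. camera_params takes no time and is no camera call; for the wrist camera it gives the pose at the moment of the call.
- ctrl.sign_off(): hands the job in; it is judged then, once.
The state is a dict: "time": time; "qpos": joint angles; "dq": joint speeds; "joint_efforts": joint torques, N m; "eef_pos": TCP position; "tcp_rot": TCP orientation; "contact_force": force on the tool from outside, world axes, zero at the start; "wrist_torque": the same for the moment, N m; "opening": opening from 0.0 (shut) to 1.0 (fully open); "finger_force": force on a finger pad.
Only numpy, scipy, OpenCV 4.12 (cv2) and the standard library are available. Lean on these libraries where they do the work, as an engineer would, in place of code of your own. Each camera call takes 0.05 s, during which the arm holds its last target. There are 200 camera calls.

## Task

At the buffing bench, wet the wax cake in the open steel pot: press the red nozzle cap of the clamped silver canister fully down and let it spring back up. Then lay the blue lid gently on the pot so that it sits fully seated and level, leaving the pot standing where it is. Leave the yellow cap, the bin of dowels and the sanding block alone.

Things in the scene. Friction and masses are not known exactly. Their poses are not given: they have to be found in the camera images.
- wetter_cap_top (a point): centre of the flat top of the red nozzle cap (36 mm across, 24 mm tall) of the silver canister (66 mm across), clamped on a 110 mm square wooden base fixed to the bench. 219 mm above the bench at rest, clear above and around. z up; -x is the way its short nozzle stub points (ends 30 mm from the axis), roughly at the pot, whose centre is about 160 mm away
- wetter_cap (a joint): how far the red cap is pressed, in m: 0 up, 0.008 fully down on its stop. A spring returns it: about 3 N to start it moving, 8.5 N at the stop
- degreaser_cap_top (a point): centre of the top of the yellow nozzle cap of the other canister (green, same size and base, also fixed). Not to be pressed. Red and yellow canisters swap places from start to start
- degreaser_cap (a joint): how far the yellow cap is pressed, in m: 0 up
- pot: open round steel pot standing loose on the bench with a red-brown wax cake in its bottom (cake top 28 mm up): 92 mm across outside, 84 mm inside, wall 4 mm, 65 mm tall, about 0.6 kg. Origin: centre of its underside, z up
- pot_rim (a point): centre of the pot's mouth, level with its rim, 65 mm above its underside; z up
- lid: loose blue lid lying right way up by the green canister, about 0.16 kg: disc 102 mm across, 5 mm thick; below it a tapered step (76 mm across at the disc, 68 at the bottom, 6 mm tall) that drops inside the pot's mouth; on top an upright wooden knob 24 mm across, 34 mm tall. Origin: centre of the step's underside, z up: disc from 6 to 11 mm, knob top at 45 mm. Seated: origin 6 mm below the rim
- lid_seat (a point): centre of the underside of the lid's disc, 6 mm above the lid's origin: it comes to the pot's rim when the lid is seated
- dowel_bin: small blue stacking bin holding wooden dowels, 130 x 100 mm, 65 mm tall, loose, stands beyond the canisters; leave it. Origin: centre of its underside
- sanding_block: cork sanding block with a wooden grip, 60 x 100 mm, 39 mm tall, loose, lies towards the far left; leave it. Origin: centre of its underside
Things that resemble listed ones, but are neither listed nor needed, are in the scene too. Leave any pink or turquoise look-alike of the lid alone.

How it is judged:
By the outcome, as a careful person would: the job done as asked, in the order asked, and still so for the second after the job is handed in, with the robot touching nothing.
It also fails if it takes over 56 s, if anything falls off the work surface, if the arm or the gripper's body presses on something with over 40 N, if the wrist force passes 120 N, or if a joint passes its speed limit or range.

## Working session

There is one attempt and no reset: what is moved stays moved. The work goes in short steps, Python scripts to look and compute and a shell command to move; the robot and the scene stay as the last step left them, time stands still between calls to the robot, and variables do not carry over. Pictures are saved under pics/ and viewed, at most 10 in all, crops included, and the job is handed in when it is done.

```bash
mkdir -p pics
cat > h.py <<'E'
import numpy as np, cv2, json
from plant import monitor, eyes, ctrl
from scipy.spatial.transform import Rotation as Ro
def snap(n,f):
    P=eyes.camera_params(n); im=eyes.read_camera(n); cv2.imwrite('pics/'+f+'.png',im[:,:,::-1]); np.savez('pics/'+f+'.npz',**{k:np.array(P[k]) for k in 'KRt'}); return im,P
def par(f):
    return dict(np.load('pics/'+f+'.npz'))
def ray(P,uv):
    d=P['R'].T@np.linalg.inv(P['K'])@np.array([uv[0],uv[1],1.]); return -P['R'].T@P['t'], d/np.linalg.norm(d)
def atz(P,uv,z):
    c,d=ray(P,uv); return c+d*(z-c[2])/d[2]
def proj(P,X):
    q=P['K']@(P['R']@np.array(X)+P['t']); return q[:2]/q[2]
def tri(*pu):
    A=np.zeros((3,3));b=np.zeros(3);L=[]
    for P,uv in pu:
        c,d=ray(P,uv);M=np.eye(3)-np.outer(d,d);A+=M;b+=M@c;L.append((c,d))
    X=np.linalg.solve(A,b); return X,[np.linalg.norm(np.cross(X-c,d)) for c,d in L]
def rel(target, rot=None):
    "shift (units) from current pose to world target"
    s=monitor.get_state();R=Ro.from_quat(s['tcp_rot']); return R.inv().apply(np.array(target)-s['eef_pos'])/0.4
E
python3 - <<'E'
from h import *
s=monitor.get_state();print(s)
print(Ro.from_quat(s['tcp_rot']).as_matrix().round(3))
a,_=snap('scene','s0');b,_=snap('side','d0');c,_=snap('wrist','w0')
for n in('s0','d0','w0'):
    P=par(n);print(n,(-P['R'].T@P['t']).round(3),P['K'][0,0])
E
```

```text
{'time': 0.0, 'qpos': array([-1.29002552e+00,  2.87150543e-01,  1.57817360e+00, -2.02535454e-05,
        1.27858144e+00, -1.49996124e-01]), 'dq': array([ 0.00039679, -0.00084494,  0.00094373, -0.00148987, -0.00088974,
       -0.0013164 ]), 'joint_efforts': array([ 2.32362181e-04, -4.05980945e+01, -2.92626125e+01, -1.11345289e-04,
        5.77364874e-03, -3.69952645e-06]), 'eef_pos': array([ 0.28171305, -0.61273356,  0.24895904]), 'tcp_rot': array([ 9.76893232e-01,  2.13724765e-01, -8.52378395e-05, -1.15336266e-03]), 'contact_force': array([ 0.78172114,  0.81521604, -0.24040919]), 'wrist_torque': array([ 0.04356775,  0.00454266, -0.06342281]), 'finger_force': 0.0, 'opening': 0.9974423858464446}
[[ 0.909  0.418 -0.001]
 [ 0.418 -0.909  0.002]
 [ 0.    -0.002 -1.   ]]
s0 [ 1.284 -0.335  0.879] 546.2491125545255
d0 [0.344 0.922 0.659] 516.7040487702419
w0 [ 0.341 -0.585  0.373] 343.3532904657062
```

View pics/s0.png

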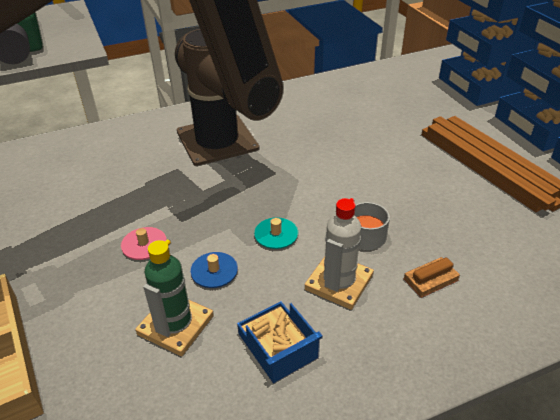

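View pics/d0.png

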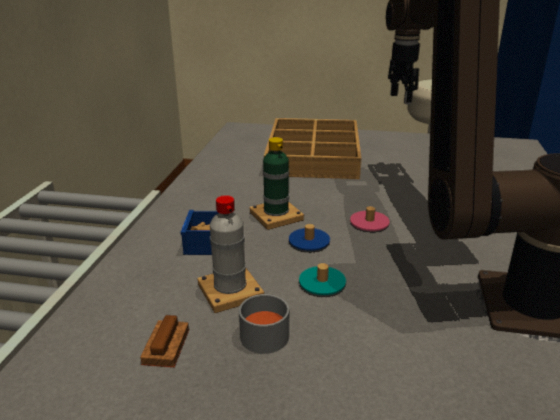

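The scene view shows the red cap at (345,205) on the silver canister, the pot behind it at (370,225), and the blue lid at (214,270) next to the green canister. In the side view the red cap is at (226,204), the pot mouth at (264,313) and the lid at (310,238).

Run:
```python
from h import *
def blob(f,lo,hi,near,m2=None):
    im=cv2.imread(f'pics/{f}.png');h=cv2.cvtColor(im,cv2.COLOR_BGR2HSV)
    m=cv2.inRange(h,lo,hi)
    n,l,st,ce=cv2.connectedComponentsWithStats(m)
    i=1+np.argmin(np.linalg.norm(ce[1:]-near,axis=1)+1e3*(st[1:,4]<40)); 
    c=max(cv2.findContours((l==i).astype('u1'),cv2.RETR_EXTERNAL,cv2.CHAIN_APPROX_NONE)[0],key=len)
    return st[i],ce[i],cv2.fitEllipse(cv2.convexHull(c))
S,D=par('s0'),par('d0')
for nm,lo,hi,ns,nd in [('red',(0,200,120),(6,255,255),(345,208),(226,205)),('lid',(100,150,40),(120,255,255),(214,270),(310,238)),('yel',(22,180,100),(32,255,255),(158,250),(276,145))]:
    a=blob('s0',lo,hi,ns);b=blob('d0',lo,hi,nd)
    print(nm,a[0],a[2],b[0],b[2]); print('  tri',tri((S,a[2][0]),(D,b[2][0])))
print('knob top',tri((S,(213,257.5)),(D,(310,228))))
print('pot rim side', atz(D,(264,312),.065))
def up(f,x,y,w,h):
    return cv2.resize(cv2.imread(f'pics/{f}.png')[y:y+h,x:x+w],(400,300),interpolation=cv2.INTER_CUBIC)
cv2.imwrite('pics/m1.png',np.vstack([np.hstack([up('s0',310,190,100,75),up('d0',215,285,100,75)]),np.hstack([up('s0',164,225,100,75),up('d0',176,185,100,75)])]))
```

```text
red [337 198  18  13 185] ((345.6603698730469, 204.16806030273438), (13.484892845153809, 18.056425094604492), 85.3307113647461) [216 196  18   8 110] ((224.4373016357422, 199.42759704589844), (7.576320648193359, 17.151256561279297), 87.71168518066406)
  tri (array([0.61807518, 0.06977461, 0.21835426]), [np.float64(0.0002832824664573558), np.float64(0.0002832824664570601)])
lid [ 191  252   46   36 1062] ((213.61068725585938, 269.5579833984375), (34.82632827758789, 46.24800491333008), 81.1509017944336) [289 229  40  21 567] ((308.8941955566406, 239.07904052734375), (21.49267578125, 40.48556137084961), 92.01123046875)
  tri (array([ 0.48285484, -0.16422199,  0.00752052]), [np.float64(5.595458619870434e-05), np.float64(5.5954586198695094e-05)])
yel [148 240  22  24 408] ((159.50665283203125, 250.58888244628906), (22.623159408569336, 25.928831100463867), 37.16524124145508) [269 137  14  10  80] ((275.4939880371094, 141.38800048828125), (10.272977828979492, 13.921954154968262), 88.46517181396484)
  tri (array([ 0.58880378, -0.27692802,  0.21229005]), [np.float64(0.002096373624163394), np.float64(0.002096373624163345)])
knob top (array([ 0.48022263, -0.16123181,  0.0409701 ]), [np.float64(0.00022710902253468413), np.float64(0.00022710902253458083)])
pot rim side [0.51430316 0.20046756 0.065     ]
```

View pics/m1.png

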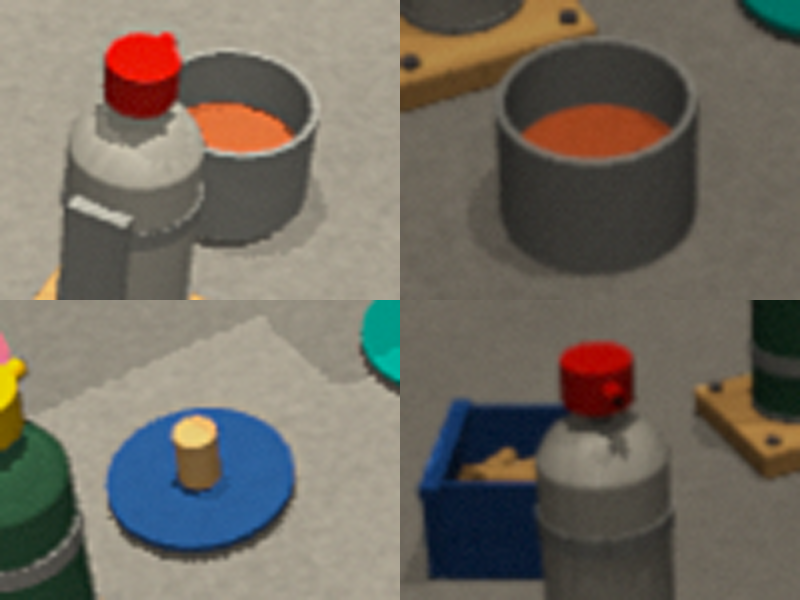

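The crops confirm this: the cap top centre is at about (345.5,205) in scene and (225,199.5) in side, and the pot rim centre is at about (264,309.3) in side. Next I work out waypoints for wrist views.

Run:
```python
from h import *
S,D=par('s0'),par('d0')
print(tri((S,(345.5,204.9)),(D,(225,199.5))),atz(D,(264,309.3),.065))
for t in [(.42,-.20,.36),(.50,.05,.36),(.617,.07,.30)]: print(t,rel(t).round(3))
```

```text
(array([0.61788945, 0.0689802 , 0.21735768]), [np.float64(0.0010334026120192611), np.float64(0.0010334026120191989)]) [0.51596036 0.19295128 0.065     ]
(0.42, -0.2, 0.36) [ 0.745 -0.794 -0.275]
(0.5, 0.05, 0.36) [ 1.188 -1.278 -0.274]
(0.617, 0.07, 0.3) [ 1.474 -1.201 -0.124]
```

```bash
python3 -m handwheel '[[0,0,-0.15,0,0,0,-1],[0.3,-0.3,-0.275,0,0,0,-1],[0.745,-0.794,-0.275,0,0,0,-1],[0.745,-0.794,-0.275,0,0,0,-1],[0.745,-0.794,-0.275,0,0,0,-1],[0.745,-0.794,-0.275,0,0,0,-1],[0.745,-0.794,-0.275,0,0,0,-1],[0.745,-0.794,-0.275,0,0,0,-1],[0.745,-0.794,-0.275,0,0,0,-1],[0.745,-0.794,-0.275,0,0,0,-1],[0.745,-0.794,-0.275,0,0,0,-1],[0.745,-0.794,-0.275,0,0,0,-1]]'
python3 - <<'E'
from h import *
snap('wrist','w1'); print(monitor.get_state()['eef_pos'])
for t in [(.42,-.20,.36),(.50,.05,.36)]: print(t,rel(t).round(3))
E
```

```text
time: 1.65
eef_pos: [0.4196, -0.2015, 0.3599]
tcp_rot: [0.977, 0.213, -0.0, -0.0]
contact_force: [-0.4, -0.7, -0.3]
opening: 0.002
finger_force: 0.0
[ 0.41968605 -0.20134891  0.35997631]
(0.42, -0.2, 0.36) [ 0.002 -0.003 -0.   ]
(0.5, 0.05, 0.36) [ 0.444 -0.488  0.   ]
```

```bash
python3 -m handwheel '[[0.444,-0.488,0,0,0,0,-1],[0.444,-0.488,0,0,0,0,-1],[0.444,-0.488,0,0,0,0,-1],[0.444,-0.488,0,0,0,0,-1],[0.444,-0.488,0,0,0,0,-1],[0.444,-0.488,0,0,0,0,-1],[0.444,-0.488,0,0,0,0,-1],[0.444,-0.488,0,0,0,0,-1]]'
python3 - <<'E'
from h import *
snap('wrist','w2'); print(monitor.get_state()['eef_pos'])
cv2.imwrite('pics/m2.png',np.hstack([cv2.resize(cv2.imread(f'pics/{n}.png'),(400,300)) for n in('w1','w2')]))
P=par('w2');Q=par('w1')
print('pred red',proj(P,(.618,.0695,.219)),proj(Q,(.618,.0695,.219)),'pot',proj(P,(.515,.195,.065)),'lid',proj(Q,(.481,-.163,.011)),proj(P,(.481,-.163,.011)))
E
```

```text
time: 2.7
eef_pos: [0.4998, 0.0498, 0.3604]
tcp_rot: [0.977, 0.212, -0.0, 0.0]
contact_force: [0.7, 0.1, -0.5]
opening: -0.001
finger_force: 0.0
[0.49984024 0.04993058 0.36039907]
pred red [322.91884622  42.88729083] [  -7.84243099 -296.5092895 ] pot [171.14968902 108.55466872] lid [271.52204717 111.12103826] [405.50973316 237.46130986]
```

View pics/m2.png

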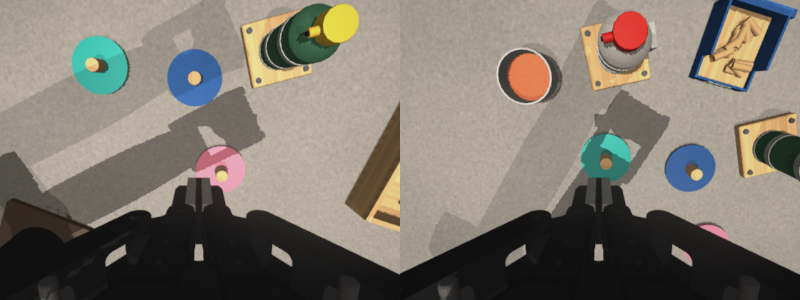

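The wrist pictures (at 1.4x these pixels) show the lid in w1 at about (272,108), and in w2 the red cap at (322,42), the pot mouth at (180,106) and the lid at (405,235). All agree with the predictions. I refine them numerically.

Run:
```python
from h import *
def ell(f,lo,hi,near,box=40):
    im=cv2.imread(f'pics/{f}.png');h=cv2.cvtColor(im,cv2.COLOR_BGR2HSV);m=cv2.inRange(h,lo,hi)
    n,l,st,ce=cv2.connectedComponentsWithStats(m)
    i=1+np.argmin(np.linalg.norm(ce[1:]-near,axis=1)+1e3*(st[1:,4]<80))
    c=max(cv2.findContours((l==i).astype('u1'),cv2.RETR_EXTERNAL,cv2.CHAIN_APPROX_NONE)[0],key=len)
    return np.array(cv2.fitEllipse(cv2.convexHull(c))[0]),st[i]
S,D,A,B=[par(k) for k in('s0','d0','w1','w2')]
bl=((100,120,30),(120,255,255))
L=[ell(f,*bl,n)[0] for f,n in(('s0',(214,270)),('d0',(310,238)),('w1',(272,108)),('w2',(404,235)))]
print('lid disc',L,tri(*zip((S,D,A,B),L)),tri((A,L[2]),(B,L[3])))
r,st=ell('w2',(0,180,150),(6,255,255),(322,42));print('cap',r,st,tri((S,(345.5,204.9)),(D,(225,199.5)),(B,r)))
# pot crop
c=cv2.imread('pics/w2.png')[55:155,130:240]
k=cv2.imread('pics/w1.png')[60:160,225:335]
cv2.imwrite('pics/m3.png',np.hstack([cv2.resize(x,None,fx=3.6,fy=3.6,interpolation=cv2.INTER_CUBIC) for x in(c,k)]))
```

```text
lid disc [array([213.62605286, 269.54672241]), array([308.73739624, 239.03968811]), array([272.22729492, 108.29792023]), array([405.94317627, 234.71446228])] (array([ 0.48395617, -0.16324736,  0.0081099 ]), [np.float64(0.0011339283606342837), np.float64(0.0008722254361464555), np.float64(0.0011950969534025055), np.float64(0.0006001808742970349)]) (array([ 0.48467499, -0.16232943,  0.00923417]), [np.float64(2.457173944506216e-06), np.float64(2.457173944374607e-06)])
cap [315.61776733  44.47002411] [ 283   16   64   53 2201] (array([0.61634623, 0.0715624 , 0.21707916]), [np.float64(0.0022124564158192833), np.float64(0.002083688414412418), np.float64(0.0023666864479851735)])
```

View pics/m3.png

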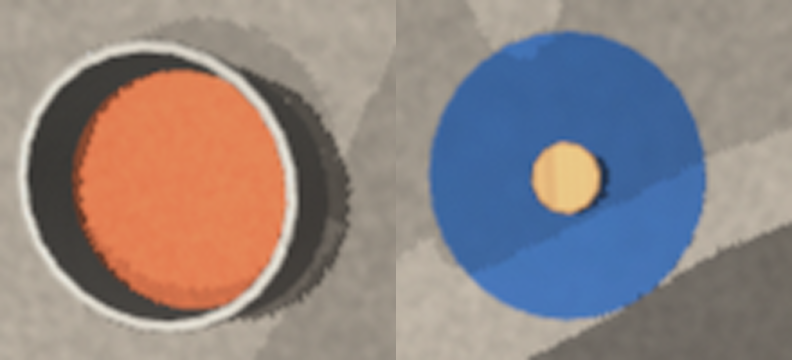

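Here the pot rim centre is at (173.7,106) in w2, and the lid knob top at (271.9,108.8) in w1.

Run:
```python
from h import *
S,D,A,B=[par(k) for k in('s0','d0','w1','w2')]
print('rim',tri((D,(264,309.3)),(B,(173.7,106.))),atz(B,(173.7,106),.065))
print('knob',tri((S,(212.8,256.7)),(D,(309.8,228)),(A,(271.9,108.8))),atz(A,(271.9,108.8),.045))
im=cv2.imread('pics/w2.png');m=cv2.inRange(cv2.cvtColor(im,cv2.COLOR_BGR2HSV),(0,180,60),(8,255,255))
m[:, :293]=0; m[100:]=0
m=cv2.morphologyEx(m,cv2.MORPH_OPEN,np.ones((25,25)))
x,y,w,h=cv2.boundingRect(m);print(x,y,w,h)
u=(x+w/2-.5,y+h/2-.5)
print(u,atz(B,u,.217),tri((S,(345.5,204.9)),(D,(225,199.5)),(B,u)))
X=(.618,.07,.29);print(rel(X).round(3), rel((.618,.07,.24)).round(3))
```

```text
rim (array([0.51747565, 0.19299082, 0.06469427]), [np.float64(0.001484486811905066), np.float64(0.0014844868119051134)]) [0.51894596 0.19326616 0.065     ]
knob (array([ 0.48152232, -0.16188912,  0.04221851]), [np.float64(0.0020593876113895607), np.float64(0.0017432862889184518), np.float64(0.0023472344339388594)]) [ 0.4835696  -0.16305466  0.045     ]
299 20 45 48
(321.0, 43.5) [0.61751502 0.07050347 0.217     ] (array([0.61755372, 0.0697809 , 0.21732465]), [np.float64(0.001099998384006663), np.float64(0.001243216763030752), np.float64(0.0007382660376012586)])
[0.29  0.077 0.176] [0.29  0.077 0.301]
```

```bash
python3 -m handwheel '[[0.145,0.04,0.05,0,0,0,-1],[0.29,0.077,0.1,0,0,0,-1],[0.29,0.077,0.176,0,0,0,-1],[0.29,0.077,0.25,0,0,0,-1],[0.29,0.077,0.285,0,0,0,-1],[0.29,0.077,0.285,0,0,0,-1],[0.29,0.077,0.285,0,0,0,-1]]'; python3 -m handwheel '[[0,0,0.018,0,0,0,-1],[0,0,0.023,0,0,0,-1],[0,0,0.028,0,0,0,-1],[0,0,0.028,0,0,0,-1]]';python3 -m handwheel '[[0,0,0.006,0,0,0,-1],[0,0,0.006,0,0,0,-1]]'
```

```text
time: 3.62
eef_pos: [0.6189, 0.0714, 0.2483]
tcp_rot: [0.977, 0.214, 0.002, 0.0]
contact_force: [0.2, -0.8, 0.6]
opening: -0.0
finger_force: 0.0
time: 4.12
eef_pos: [0.6183, 0.0717, 0.236]
tcp_rot: [0.977, 0.214, 0.0, 0.0]
contact_force: [-2.4, -1.0, 4.6]
opening: -0.004
finger_force: 2.0
time: 4.38
eef_pos: [0.6183, 0.0717, 0.2334]
tcp_rot: [0.977, 0.214, 0.0, 0.0]
contact_force: [-3.4, -0.3, 5.6]
opening: -0.001
finger_force: 2.9
```

```bash
python3 -m handwheel '[[0,0,0.005,0,0,0,-1],[0,0,0.010,0,0,0,-1],[0,0,0.010,0,0,0,-1]]';python3 -m handwheel '[[0,0,0.004,0,0,0,-1],[0,0,0.004,0,0,0,-1]]';python3 -m handwheel '[[0,0,0.003,0,0,0,-1],[0,0,0.003,0,0,0,-1]]'
```

```text
time: 4.75
eef_pos: [0.6183, 0.0717, 0.2304]
tcp_rot: [0.977, 0.214, 0.0, 0.0]
contact_force: [-4.1, 0.4, 8.3]
opening: -0.0
finger_force: 4.0
time: 5.0
eef_pos: [0.6184, 0.0717, 0.23]
tcp_rot: [0.977, 0.214, 0.0, 0.0]
contact_force: [-6.3, 0.6, 11.9]
opening: 0.002
finger_force: 5.8
time: 5.25
eef_pos: [0.6184, 0.0717, 0.23]
tcp_rot: [0.977, 0.214, 0.0, 0.0]
contact_force: [-6.0, -1.0, 15.2]
opening: 0.0
finger_force: 7.5
```

The cap is on its stop (15 N and no further travel). I release it and go to the lid.

```bash
python3 -m handwheel '[[0,0,-0.03,0,0,0,-1],[0,0,-0.15,0,0,0,-1],[0,0,-0.27,0,0,0,-1],[0,0,-0.27,0,0,0,-1]]'
python3 - <<'E'
from h import *
im,_=snap('scene','s1'); cv2.imwrite('pics/m4.png',cv2.resize(im[180:255,300:400,::-1],(400,300)))
for t in [(.4835,-.163,.2),(.4835,-.163,.07),(.4835,-.163,.034)]: print(t,rel(t).round(3))
a=cv2.imread('pics/s0.png')[190:220,330:362].astype(int);b=cv2.imread('pics/s1.png')[190:220,330:362].astype(int)
print(abs(a-b).mean(), abs(a-b).max())
E
```

```text
time: 5.75
eef_pos: [0.6202, 0.0717, 0.3392]
tcp_rot: [0.977, 0.214, 0.005, 0.001]
contact_force: [0.2, -0.6, 0.4]
opening: -0.002
finger_force: 0.0
(0.4835, -0.163, 0.2) [-0.555  0.391  0.338]
(0.4835, -0.163, 0.07) [-0.556  0.39   0.663]
(0.4835, -0.163, 0.034) [-0.556  0.39   0.753]
16.349652777777777 128
```

```bash
python3 -m handwheel '[[-0.11,0.08,0,0,0,0,0.4],[-0.22,0.16,0,0,0,0,0.4],[-0.33,0.23,0,0,0,0,0.4],[-0.44,0.31,0.05,0,0,0,0.4],[-0.556,0.39,0.15,0,0,0,0.4],[-0.556,0.39,0.3,0,0,0,0.4],[-0.556,0.39,0.45,0,0,0,0.4],[-0.556,0.39,0.58,0,0,0,0.4],[-0.556,0.39,0.58,0,0,0,0.4],[-0.556,0.39,0.58,0,0,0,0.4]]'
python3 - <<'E'
from h import *
im,_=snap('scene','s2');snap('wrist','w3');snap('side','d2')
for f in('s0','s2'):
    h=cv2.cvtColor(cv2.imread(f'pics/{f}.png'),cv2.COLOR_BGR2HSV)[185:225,325:365]
    print(f,cv2.boundingRect(cv2.inRange(h,(0,200,100),(6,255,255))))
s=monitor.get_state();print(s['eef_pos'],s['qpos'])
print(rel((.4835,-.163,.034)).round(3))
E
```

```text
time: 7.05
eef_pos: [0.4818, -0.1631, 0.1028]
tcp_rot: [0.977, 0.214, 0.0, 0.0]
contact_force: [0.6, -0.7, 0.2]
opening: 0.698
finger_force: 0.0
s0 (12, 13, 18, 21)
s2 (12, 13, 18, 21)
[ 0.48297097 -0.16376739  0.10468048] [-5.26099408e-01  9.56997303e-02  2.08825766e+00  4.87243372e-05
  9.52369472e-01  6.13649448e-01]
[ 0.001 -0.002  0.177]
```

View pics/w3.png

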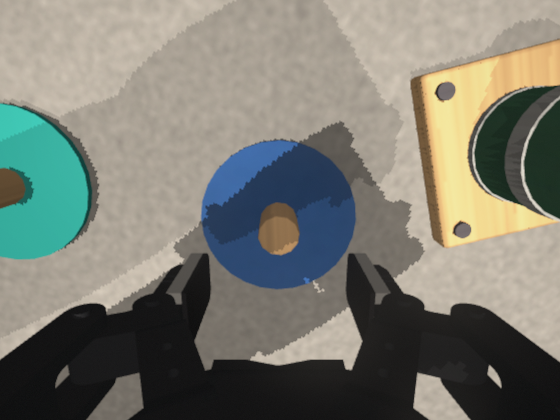

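The knob top is at about (279,236), centred between the fingers, and the cap outline is back where it was at the start. I descend and grip.

```bash
python3 -c "
from h import *
P=par('w3');print(proj(P,(.4835,-.163,.045)),proj(P,(.4835,-.163,.011)))"
python3 -m handwheel '[[0.001,-0.001,0.06,0,0,0,0.4],[0.001,-0.001,0.12,0,0,0,0.4],[0.001,-0.001,0.165,0,0,0,0.4],[0.001,-0.001,0.172,0,0,0,0.4],[0.001,-0.001,0.172,0,0,0,0.4]]'
python3 -m handwheel '[[0,0,0,0,0,0,-0.3],[0,0,0,0,0,0,-0.7],[0,0,0,0,0,0,-0.7],[0,0,0,0,0,0,-0.7],[0,0,0,0,0,0,-1],[0,0,0,0,0,0,-1]]' 35
```

```text
[278.48274654 235.34080295] [278.25091667 218.13362436]
time: 7.82
eef_pos: [0.482, -0.1627, 0.0339]
tcp_rot: [0.977, 0.214, 0.0, 0.0]
contact_force: [-0.2, 0.4, -0.2]
opening: 0.697
finger_force: 0.0
time: 8.57
eef_pos: [0.4823, -0.163, 0.0341]
tcp_rot: [0.977, 0.214, 0.001, 0.001]
contact_force: [-0.4, -1.6, 5.9]
opening: 0.27
finger_force: 34.7
```

```bash
python3 -m handwheel '[[0,0,-0.02,0,0,0,-1],[0,0,-0.05,0,0,0,-1],[0,0,-0.12,0,0,0,-1],[0,0,-0.2,0,0,0,-1],[0,0,-0.2,0,0,0,-1],[0,0,-0.2,0,0,0,-1]]'
python3 - <<'E'
from h import *
snap('side','d3');snap('scene','s3');s=monitor.get_state();print(s['eef_pos'],s['contact_force'])
P=par('d3');Q=par('s3');u=proj(P,s['eef_pos']).astype(int);v=proj(Q,s['eef_pos']).astype(int);print(u,v)
f=lambda n,u:cv2.resize(cv2.imread(f'pics/{n}.png')[u[1]-38:u[1]+37,u[0]-50:u[0]+50],(400,300),interpolation=cv2.INTER_CUBIC)
cv2.imwrite('pics/m5.png',np.hstack([f('d3',u),f('s3',v)]))
for t in [(.4835,-.163,.33),(.518,.193,.33),(.518,.193,.15)]: print(t,rel(t).round(3))
E
```

```text
time: 9.32
eef_pos: [0.4806, -0.1619, 0.1121]
tcp_rot: [0.977, 0.214, -0.001, -0.001]
contact_force: [-0.4, 0.3, -0.7]
opening: 0.272
finger_force: 34.4
[ 0.48023538 -0.16171797  0.1113203 ] [-0.00815342  0.18605127 -1.53097616]
[310 201] [209 233]
(0.4835, -0.163, 0.33) [ 0.005  0.005 -0.547]
(0.518, 0.193, 0.33) [ 0.455 -0.768 -0.545]
(0.518, 0.193, 0.15) [ 0.456 -0.767 -0.095]
```

View pics/m5.png

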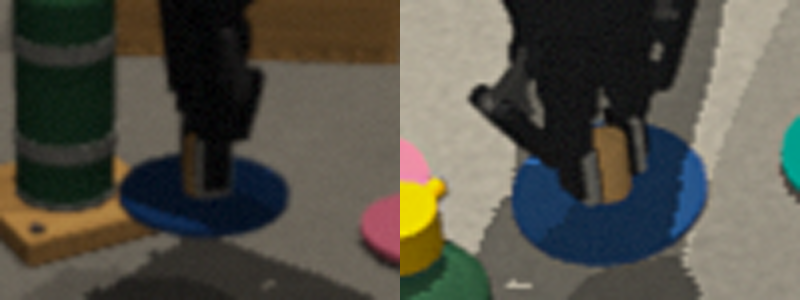

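The lid hangs level in the gripper, its disc at about (311,210) in side and (212,240) in scene. I carry it high to the pot.

```bash
python3 -m handwheel '[[0,0,-0.1,0,0,0,-1],[0,0,-0.2,0,0,0,-1],[0,0,-0.3,0,0,0,-1],[0,0,-0.4,0,0,0,-1],[0,-0.02,-0.5,0,0,0,-1],[0.06,-0.1,-0.545,0,0,0,-1],[0.12,-0.2,-0.545,0,0,0,-1],[0.18,-0.3,-0.545,0,0,0,-1],[0.24,-0.4,-0.545,0,0,0,-1],[0.3,-0.5,-0.545,0,0,0,-1],[0.36,-0.6,-0.545,0,0,0,-1],[0.36,-0.6,-0.545,0,0,0,-1]]'
python3 - <<'E'
from h import *
for t in [(.518,.193,.33),(.518,.193,.135)]: print(t,rel(t).round(3))
E
```

```text
time: 10.92
eef_pos: [0.5115, 0.1183, 0.3291]
tcp_rot: [0.976, 0.216, -0.002, -0.001]
contact_force: [0.6, -0.4, -1.4]
opening: 0.264
finger_force: 34.7
(0.518, 0.193, 0.33) [ 0.094 -0.162 -0.002]
(0.518, 0.193, 0.135) [ 0.095 -0.161  0.485]
```

```bash
python3 -m handwheel '[[0.095,-0.161,0,0,0,0,-1],[0.095,-0.161,0,0,0,0,-1],[0.095,-0.161,0.1,0,0,0,-1],[0.095,-0.161,0.2,0,0,0,-1],[0.095,-0.161,0.3,0,0,0,-1],[0.095,-0.161,0.4,0,0,0,-1],[0.095,-0.161,0.47,0,0,0,-1],[0.095,-0.161,0.5,0,0,0,-1],[0.095,-0.161,0.5,0,0,0,-1],[0.095,-0.161,0.5,0,0,0,-1]]'
python3 - <<'E'
from h import *
snap('side','d4');snap('scene','s4');snap('wrist','w4');s=monitor.get_state();print(s['eef_pos'])
f=lambda n,x,y:cv2.resize(cv2.imread(f'pics/{n}.png')[y:y+90,x:x+120],(400,300),interpolation=cv2.INTER_CUBIC)
cv2.imwrite('pics/m6.png',np.vstack([np.hstack([f('d4',205,265),f('s4',310,170)]),np.hstack([cv2.resize(cv2.imread('pics/w4.png'),(400,300)),f('d0',205,265)])]))
e=s['eef_pos']
for f,b in(('d4',(200,240,330,360)),('s4',(310,150,430,270)),('w4',(0,0,560,420))):
    h=cv2.cvtColor(cv2.imread(f'pics/{f}.png'),cv2.COLOR_BGR2HSV);m=cv2.inRange(h,(100,110,25),(122,255,255))
    M=np.zeros_like(m);M[b[1]:b[3],b[0]:b[2]]=m[b[1]:b[3],b[0]:b[2]]
    c=np.vstack([k for k in cv2.findContours(M,0,1)[0] if len(k)>8]);E=cv2.fitEllipse(cv2.convexHull(c))
    print(f,E,cv2.boundingRect(c),'expect',proj(par(f),e-np.array([0,0,.0255])))
E
```

```text
time: 12.18
eef_pos: [0.5208, 0.1901, 0.1327]
tcp_rot: [0.977, 0.214, 0.001, 0.0]
contact_force: [0.8, 0.4, -1.1]
opening: 0.265
finger_force: 35.0
[0.52060199 0.1903319  0.13265812]
d4 ((242.94300842285156, 271.4131774902344), (56.06636428833008, 99.80767059326172), 123.84031677246094) (200, 240, 89, 68) expect [261.32399236 289.240047  ]
s4 ((370.6777038574219, 202.16348266601562), (30.339492797851562, 46.76921844482422), 97.19168853759766) (348, 189, 46, 29) expect [370.11563296 201.74554393]
w4 ((277.7515563964844, 252.6287078857422), (204.79400634765625, 218.7961883544922), 89.77301788330078) (169, 150, 219, 206) expect [279.10882936 261.36078628]
```

View pics/m6.png

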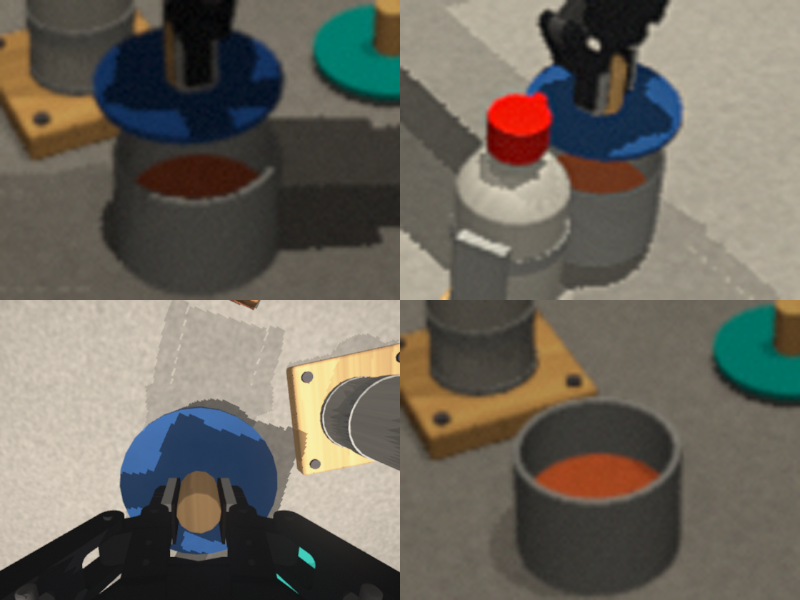

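The lid hovers above the pot: its disc centre is at about (261.4,290) in side and (371.1,203) in scene. I check tilt and offset against a projected level disc.

Run:
```python
from h import *
from scipy.optimize import least_squares
D,S,W=par('d4'),par('s4'),par('w4')
t=np.linspace(0,2*np.pi,181)[:-1]
def bb(P,c,tx=0,ty=0):
    R=Ro.from_rotvec([tx,ty,0]).as_matrix()
    pts=np.vstack([c+(R@np.vstack([.051*np.cos(t),.051*np.sin(t),0*t+z])).T for z in(-.0025,.0025)])
    q=np.array([proj(P,p) for p in pts]);return np.r_[q.min(0),q.max(0)]
# blue boxes from crops (px), from masks limited to crop regions
obs=[]
for f,b in(('d4',(232,268,292,309)),('s4',(346,185,398,219))):
    h=cv2.cvtColor(cv2.imread(f'pics/{f}.png'),cv2.COLOR_BGR2HSV);m=cv2.inRange(h,(100,110,20),(125,255,255))
    M=np.zeros_like(m);M[b[1]:b[3],b[0]:b[2]]=m[b[1]:b[3],b[0]:b[2]]
    n,l,st,_=cv2.connectedComponentsWithStats(M);k=[i for i in range(1,n) if st[i,4]>15]
    x0=min(st[i,0] for i in k);y0=min(st[i,1] for i in k);x1=max(st[i,0]+st[i,2] for i in k);y1=max(st[i,1]+st[i,3] for i in k)
    obs.append(np.array([x0,y0,x1,y1])-.5);print(f,obs[-1])
e=np.array([.5207,.1902,.1327])
r=least_squares(lambda p:np.r_[bb(D,p[:3],*p[3:])-obs[0],(bb(S,p[:3],*p[3:])-obs[1])],np.r_[e-[0,0,.0255],0,0])
print('lid-tcp',r.x[:3]-e,'tilt deg',np.degrees(r.x[3:]),r.fun.round(2))
r=least_squares(lambda p:np.r_[bb(D,p)-obs[0],(bb(S,p)-obs[1])],e-[0,0,.0255]);print('level',r.x-e,r.fun.round(2))
print('side-only rim xy',atz(D,(264,309.3),.065), 'side-only lid', atz(D,(261.4,290),.1072))
```

```text
d4 [232.5 273.5 288.5 307.5]
s4 [347.5 188.5 393.5 217.5]
lid-tcp [ 1.07495699e-03  1.40134642e-05 -2.70634484e-02] tilt deg [ 12.07960625 -16.43995011] [ 0.3   0.34 -0.25 -0.32 -0.39  0.34  0.46 -0.33]
level [ 1.25482037e-03 -9.33102813e-05 -2.66693510e-02] [-0.6  -1.32  0.68  1.26 -0.87 -1.54  0.73  1.6 ]
side-only rim xy [0.51596036 0.19295128 0.065     ] side-only lid [0.51995812 0.19257036 0.1072    ]
```

```bash
python3 -m handwheel '[[-0.006,-0.008,0.02,0,0,0,-1],[-0.006,-0.008,0.05,0,0,0,-1],[-0.006,-0.008,0.065,0,0,0,-1],[-0.006,-0.008,0.075,0,0,0,-1],[-0.006,-0.008,0.08,0,0,0,-1],[-0.006,-0.008,0.08,0,0,0,-1]]'
```

```text
time: 13.08
eef_pos: [0.5163, 0.1921, 0.0991]
tcp_rot: [0.977, 0.214, 0.0, -0.0]
contact_force: [0.1, 1.0, -1.5]
opening: 0.27
finger_force: 35.0
```

```bash
python3 -m handwheel '[[0,0,0.004,0,0,0,-1],[0,0,0.008,0,0,0,-1],[0,0,0.01,0,0,0,-1],[0,0,0.01,0,0,0,-1]]'; python3 -m handwheel '[[0,0,0.002,0,0,0,-1],[0,0,0.004,0,0,0,-1],[0,0,0.004,0,0,0,-1]]'
python3 - <<'E'
from h import *
snap('side','d5');snap('scene','s5');snap('wrist','w5')
f=lambda n,x,y:cv2.resize(cv2.imread(f'pics/{n}.png')[y:y+90,x:x+120],(400,300),interpolation=cv2.INTER_CUBIC)
cv2.imwrite('pics/m7.png',np.hstack([f('d5',205,265),f('s5',310,170)]))
E
```

```text
time: 13.58
eef_pos: [0.5161, 0.1921, 0.0951]
tcp_rot: [0.977, 0.214, -0.0, -0.0]
contact_force: [0.9, -0.6, -1.5]
opening: 0.266
finger_force: 35.0
time: 13.95
eef_pos: [0.5161, 0.1921, 0.0934]
tcp_rot: [0.977, 0.214, -0.0, -0.0]
contact_force: [0.0, 0.4, -1.4]
opening: 0.271
finger_force: 35.0
```

View pics/m7.png

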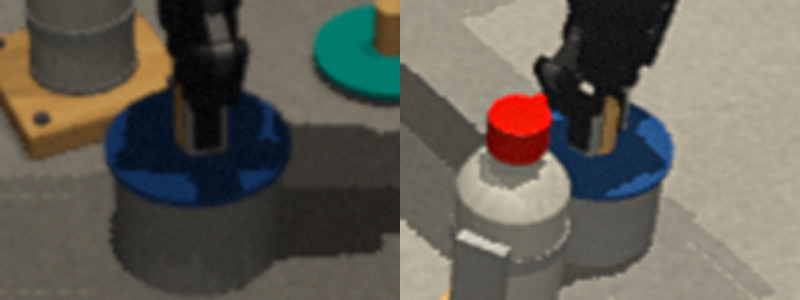

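The lid sits centred over the pot in both views (side disc centre about (264,309)) with no contact force yet. I lower it until it touches.

```bash
python3 -m handwheel '[[0,0,0.002,0,0,0,-1],[0,0,0.002,0,0,0,-1]]'; python3 -m handwheel '[[0,0,0.002,0,0,0,-1],[0,0,0.002,0,0,0,-1]]'
```

```text
time: 14.35
eef_pos: [0.5163, 0.1922, 0.0932]
tcp_rot: [0.977, 0.214, 0.0, 0.0]
contact_force: [-2.9, 0.1, 1.6]
opening: 0.264
finger_force: 35.3
time: 14.6
eef_pos: [0.5163, 0.1922, 0.0931]
tcp_rot: [0.977, 0.214, -0.0, 0.0]
contact_force: [-4.2, -0.6, 6.1]
opening: 0.275
finger_force: 35.8
```

Contact comes at the expected height of 0.093, so I ease off and open.

```bash
python3 -m handwheel '[[0,0,-0.003,0,0,0,-1],[0,0,-0.003,0,0,0,-0.4],[0,0,-0.003,0,0,0,-0.3],[0,0,-0.003,0,0,0,-0.1],[0,0,-0.003,0,0,0,0.1],[0,0,-0.003,0,0,0,0.3],[0,0,-0.003,0,0,0,0.3]]'; python3 -m handwheel '[[0,0,-0.03,0,0,0,0.3],[0,0,-0.1,0,0,0,0.3],[0,0,-0.2,0,0,0,0.3],[0,0,-0.35,0,0,0,0.3],[0,0,-0.5,0,0,0,0.3],[0,0,-0.6,0,0,0,0.3],[0,0,-0.6,0,0,0,0.3],[0,0,-0.6,0,0,0,0.3]]';python3 - <<'E'
from h import *
snap('side','d6');snap('scene','s6');snap('wrist','w6')
f=lambda n,x,y:cv2.resize(cv2.imread(f'pics/{n}.png')[y:y+90,x:x+120],(400,300),interpolation=cv2.INTER_CUBIC)
cv2.imwrite('pics/m8.png',np.vstack([np.hstack([f('d6',205,265),f('s6',310,170)]),np.hstack([cv2.resize(cv2.imread('pics/w6.png'),(400,300)),cv2.resize(cv2.imread('pics/s6.png'),(400,300))])]))
P=par('w6');print('knob',proj(P,(.5175,.1925,.104)))
E
```

```text
time: 15.48
eef_pos: [0.5162, 0.1921, 0.0931]
tcp_rot: [0.977, 0.214, 0.0, 0.0]
contact_force: [0.5, -0.9, 0.1]
opening: 0.649
finger_force: 0.0
time: 16.48
eef_pos: [0.5157, 0.192, 0.3327]
tcp_rot: [0.977, 0.214, -0.0, -0.0]
contact_force: [-1.0, -0.1, -0.5]
opening: 0.65
finger_force: 0.0
knob [279.22384377 178.88399504]
```

View pics/m8.png

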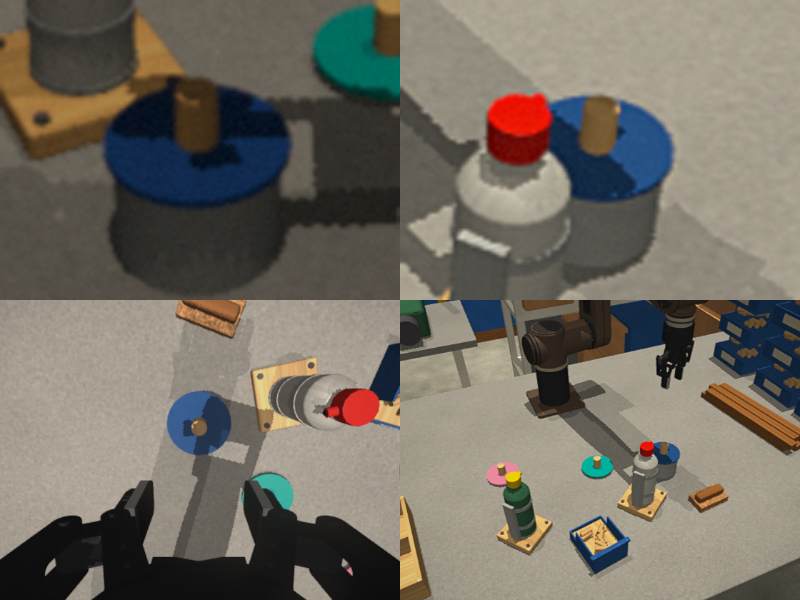

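The lid is seated level in both views (side disc centre about (264,309)), the knob is upright, the pot hasn't moved, the cap is up, and everything else is where it was. I hand in.

```bash
python3 -c "
from plant import ctrl
print(ctrl.sign_off())"
```

```text
the job is handed in; nothing more can be done
None
```

The job is handed in at about 16.6 s: I pressed the red cap to its stop and it sprang back, then laid the blue lid on the pot, where the last pictures show it seated level with nothing else moved.

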